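Snap a tube roller mixer's keeper bar shut, then hold its belt tensioner back

TASK

The rollers of the tube mixer have just been put back after cleaning: press the hinged keeper bar down over the roller ends until it snaps under its catch, so that they cannot lift out. Then, by its thumb tab, push the sprung belt tensioner arm sideways away from the two toothed pulleys, past the last click of its ratchet and fully back to its stop, and finish while still holding it there with the fingers: I will slip the drive belt on meanwhile, and on the ratchet alone the arm springs back too far for that. Leave the removed end cover, the screwdriver, the tube rack and the timer where they are.

Things in the scene. Friction and masses are not known exactly. Their poses are not given: they have to be found in the camera images.
- roller_mixer: Tube roller mixer 233 x 220 x 120 mm, fixed, front cover off; origin under its middle on the worktop. x points away from the open drive end along the 5 grey rollers, z up. Bearing plate across it at x -70 mm holds the roller ends in open slots; the drive bay (x -77 to -128) has two toothed pulleys (y -72, -78) and the tensioner. Only the raised bar and the tab stand above 128 mm.
- keeper_bar (a joint): Steel keeper bar 214 x 14 mm along y on top of the bearing plate, hinged at the mixer's -y end about its x axis: 0 = shut, grows as the +y end rises, starts at 0.45 to 0.8 rad (its end up to 265 mm high). A stiff hinge (0.22 N m) keeps it where left. Its end meets the catch at about 0.055 rad; passing takes about 8 to 15 N on the pad, then it snaps to 0 and stays.
- keeper_hinge (a point): Point on the keeper bar's hinge axis: mixer frame x = -70, y = -106, z = 112 mm.
- keeper_pad (a point): Middle of the top of the bar's black thumb pad (30 mm in x, 34 mm along the bar): 174 mm from the hinge along the bar, 9 mm above the bar's axis line. Shut, it lies at mixer frame x -70, y 68, z 121 mm. Press down here with closed fingertips.
- bar_catch (a joint): Sprung hook catch at the mixer's +y end, which the bar's end passes: 0 = at rest, about 0.07 rad while the bar is pushing past it, 0 again when the bar has snapped shut.
- tensioner_arm (a joint): Sprung arm in the drive bay, swings in the mixer's y-z plane about tensioner_pivot; carries an idler wheel and a ratchet quadrant. 0 = rest, leaning 0.30 rad towards -y (the pulleys); grows as its top goes to mixer +y; stop 0.60 rad (leaning 0.30 to +y). Let go, the ratchet holds it at about 0.15, 0.30 or 0.44; fully back is above 0.54. About 4.5 N at the tab at rest, 9 N at the stop.
- tensioner_pivot (a point): Pivot axis of the tensioner arm (along the mixer's x): mixer frame x = -102, y = -48, z = 48 mm.
- tab_mid (a point): Middle of the black ribbed thumb tab on top of the arm, on its centre line 100 mm from the pivot; z along the arm, x as the mixer's. Tab: 24 mm in x, 8 mm thick along the push, 78 to 120 mm from the pivot (top about 163 to 168 mm, foot 123 to 126 mm over the worktop). Push on its face towards mixer -y; fingertips above 128 mm have free air there.
- pawl (a joint): Sprung ratchet pawl on the bearing plate: about 0 when seated in a tooth root (seated behind the last tooth when the arm is fully back), about 0.12 rad on a tooth tip.
- end_cover: The mixer's removed front cover, a white shell 100 x 216 x 50 mm lying open side up; origin under its middle. Leave it alone.
- screwdriver: Screwdriver 190 mm long lying on the worktop; origin under its middle. Leave it alone.
- tube_rack: Tube rack 56 x 150 x 62 mm with three capped sample tubes (88 mm high in all) at the right; origin under its middle. Leave it alone.
- timer: White bench timer 66 x 66 x 19 mm; origin under its middle. Leave it alone.

How it is judged:
By the outcome, as a careful person would: the job done as asked, in the order asked, and still so for the second after the job is handed in, while the arm keeps its last pose, push and grip.
It also fails if it takes over 42 s, if anything falls off the work surface, if the arm or the gripper's body presses on something with over 40 N, if the wrist force passes 120 N, or if a joint passes its speed limit or range.

ROBOT

A 6-joint arm with a two-finger parallel gripper is mounted at the origin on a cart in front of the work surface, level with it; the furniture and walls round the work are solid. World frame = base frame: x ahead of the robot, y to its left, z up, the work surface at z = 0. Lengths are in mm, angles in rad, forces in N, time in s.
With the tool pointing down it reaches from about 350 to 775 mm from the base axis. Payload 7.3 kg.
Tool frame: the origin (TCP) lies midway between the tips of the shut fingers; the grasp point (between the pads) lies 19 mm behind it; z points along the fingers, y is the line along which they close (so a half turn about z gives the same grasp; the last joint's range is limited). The gripper opens to 92 mm and grips with 3 to 60 N. Pads are 19 mm wide; open, the fingers measure 130 mm over their backs; the gripper's body (75 mm by 190 mm) begins 47 mm behind the grasp point.
Start: joints at [-1.366, 0.342, 1.524, -0, 1.275, -0.146], TCP at [180.439, -493.038, 226.741] pointing down, gripper open.
Joint ranges: [-2.53, 2.53], [-0.77, 2.02], [0.04, 2.7], [-1, 4.14], [0.28, 2.66], [-3.11, 3.11]. Speed limits (rad/s): [2.57, 2.57, 3.14, 3.14, 3.14, 3.14].

INTERFACE

Orientations are given as a 3x3 rotation matrix whose columns are the frame's x, y, z axes.
In Python, from station import arm, optics gives the robot as it stands.
- The arm moves only by the tool step_arm, never from a script. Its argument "series" is a list of rows, each a list of 7 numbers: the turn, a rotation vector about the world's x, y, z in shares of 180 degrees (1.0 is 180 degrees), then the shift along the world's x, y, z in parts of the range, where 1.0 means 50 cm, then the finger opening in cm, from 0 to 9.18. In form: [[rx, ry, rz, x, y, z, jaw], ...]. A call has 1 to 8 rows; each row is the pose to reach, as a shift and turn from the pose commanded when the call began; what a row does not reach only later rows make up. A row lasts 1/8 s, in which the tool goes at most 62.5 mm and 10.7 degrees, less where a joint would pass 70% of its speed; a pose out of reach is approached as far as the arm can. No shift or turn number may pass 1 either way. A call with a gripper value outside its range is refused whole. The fingers move at their own pace and stop on an object; "newtons" is the grip in N (left out, the last holds). Time passes only in rows, so rows that repeat a pose let the fingers close. It gives the time, the measured TCP pose, the force, the opening and the grip force at its end, in the units of the state.
- arm.read_state(): the state, without advancing time (a new reading comes with each control period).
- optics.capture(name): name is "scene" or "top" or "wrist"; returns a dict with "image" (420x560x3 uint8, red, green, blue), "range_z" (420x560 float32, mm along the optical axis (not along the pixel's ray), 0 where there is no reading), "fovy" (degrees; the focal length in pixels is half the picture's height over the tangent of half this angle, whatever the lens; pixels are square), "cx", "cy" (the principal point, pixels), "dist_coeffs" ([k1, k2, p1, p2, k3] as OpenCV has them; the pictures are not rectified), "origin" and "attitude" of the camera in the world. Camera axes: x right, y up, looking along -z (the intrinsics and any distortion apply to the point x, -y, -z); pixel columns grow to the right and rows downward; lengths in mm; the calibration is good to about 2 mm. A picture is of the moment at which its call begins.
- arm.job_done(): hands the job in; it is judged then, once.
The state is a dict: "time": time; "q": joint angles; "joint_vel": joint speeds; "effort": joint torques, N m; "tcp_pos": TCP position; "orientation": TCP orientation; "wrist_force": force on the tool from outside, world axes, zero at the start; "torque": the same for the moment, N m; "opening": finger opening in mm; "grasp_force": force on a finger pad.
Only numpy, scipy, OpenCV 4.12 (cv2) and the standard library are available. Lean on these libraries where they do the work, as an engineer would, in place of code of your own. Each camera call takes 0.05 s, during which the arm holds its last target. There are 200 camera calls.

## Working session

There is one attempt and no reset: what is moved stays moved. The work goes in short steps, Python scripts to look and compute and a tool call to move; the robot and the scene stay as the last step left them, time stands still between calls to the robot, and variables do not carry over. Pictures are saved under pics/ and viewed, at most 10 in all, crops included, and the job is handed in when it is done.

Besides the shell and the picture viewer there is one more tool, called after "Emit:" by a JSON object that holds its "method" and its "body". step_arm: Moves the arm, as the interface text tells. Its arguments: {"type":"object","properties":{"series":{"type":"array"},"newtons":{"type":"number"}},"required":["series"]}

```bash
mkdir -p pics; ls; cat > h.py <<'E'
import numpy as np, cv2
from station import arm, optics
def cap(n):
    d=optics.capture(n); np.savez('%s.npz'%n,**{k:np.array(v) for k,v in d.items()}); return d
def K(d):
    f=210/np.tan(np.radians(float(d['fovy']))/2); return np.array([[f,0,float(d['cx'])],[0,f,float(d['cy'])],[0,0,1]])
def pts(d,uv):
    uv=np.array(uv,float).reshape(-1,1,2)
    n=cv2.undistortPoints(uv,K(d),np.array(d['dist_coeffs'],float)).reshape(-1,2)
    return np.c_[n[:,0],-n[:,1],-np.ones(len(n))]@np.array(d['attitude']).T   # ray per unit depth
def world(d,uv):
    uv=np.array(uv).reshape(-1,2); z=np.array(d['range_z'])[uv[:,1].astype(int),uv[:,0].astype(int)]
    return np.array(d['origin'])+pts(d,uv)*z[:,None]
def plane(d,uv,z):
    r=pts(d,uv);o=np.array(d['origin']); return o+r*((z-o[2])/r[:,2])[:,None]
def save(d,n): cv2.imwrite('pics/'+n,np.array(d['image'])[:,:,::-1])
E
python3 - <<'E'
from h import *
for n in['scene','top']:
    d=cap(n); save(d,n+'0.png'); print(n,d['origin'],d['attitude'],d['fovy'],d['dist_coeffs'])
print(arm.read_state())
E
```

```text
pics
scene [-153.29788347  988.74266847 1341.96782978] [[-0.79308409  0.45191384 -0.40840117]
 [-0.60909682 -0.58363267  0.53700463]
 [ 0.00432356  0.67464568  0.73812907]] 46.14062163903058 [0.0301269 0.        0.        0.        0.       ]
top [ 192.01973054  102.30347272 1884.61306825] [[ 0.02280936  0.98297137 -0.18233766]
 [-0.99973883  0.02268546 -0.00276545]
 [ 0.00141806  0.18235312  0.98323208]] 44.998618035780574 [-0.14291699  0.          0.          0.          0.        ]
{'time': 0.1, 'q': array([-1.36599136e+00,  3.42657224e-01,  1.52495336e+00, -2.87859273e-05,
        1.27540186e+00, -1.46010734e-01]), 'joint_vel': array([-0.00057626, -0.00098943, -0.00128041,  0.00098999,  0.00061827,
       -0.00166013]), 'effort': array([ 1.54019752e-03, -4.32003450e+01, -2.44693601e+01,  7.18267076e-02,
        5.25827694e-02, -5.50116795e-05]), 'tcp_pos': array([ 180.35270181, -492.64470972,  226.10117402]), 'orientation': array([[ 9.39089841e-01,  3.43671603e-01, -3.15715589e-04],
       [ 3.43671701e-01, -9.39088838e-01,  1.38451897e-03],
       [ 1.79334867e-04, -1.40869021e-03, -9.99998992e-01]]), 'wrist_force': array([ 0.43803618,  0.39946224, -0.98727234]), 'torque': array([ 0.01169092, -0.0026421 , -0.01853075]), 'grasp_force': 0.0, 'opening': 91.82885545441236}
```

View pics/scene0.png

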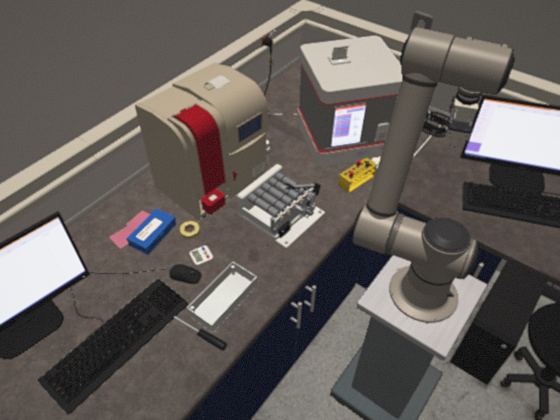

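View pics/top0.png

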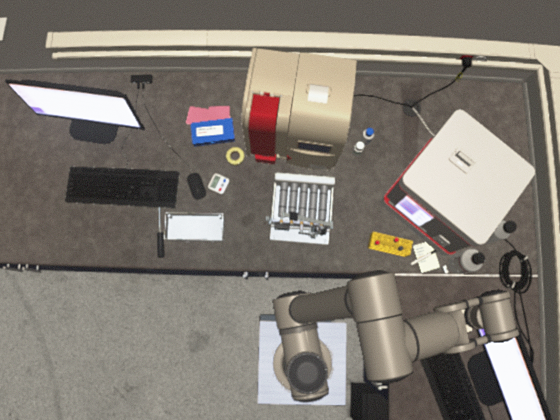

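The scene view shows the mixer at about (285,205) with its raised bar. In the top view it sits at (302,208), with the drive bay towards the robot. I'll enlarge both.

```bash
python3 - <<'E'
from h import *
a=np.load('scene.npz');b=np.load('top.npz')
A=a['image'][155:250,230:335];B=b['image'][165:255,255:350]
A=cv2.resize(A,(400,362),interpolation=cv2.INTER_CUBIC);B=cv2.resize(B,(400,379),interpolation=cv2.INTER_CUBIC)[:362]
cv2.imwrite('pics/z1.png',np.hstack([A,B])[:,:,::-1])
u,v=np.meshgrid(np.arange(262,345),np.arange(168,250))
uv=np.c_[u.ravel(),v.ravel()]
w=world(b,uv)
for z0,z1 in[(4,20),(85,110),(110,135),(135,300)]:
    m=(w[:,2]>z0)&(w[:,2]<z1); print(z0,z1,m.sum(),w[m].min(0).round(),w[m].max(0).round())
m=w[:,2]>128
for p,q in zip(uv[m],w[m]):print(p,q.round(),end=';')
E
```

```text
4 20 927 [ 410. -156.    4.] [731. 158.  20.]
85 110 818 [ 459. -104.   85.] [706. 131. 110.]
110 135 1402 [ 453. -104.  110.] [698. 134. 135.]
135 300 276 [448. -77. 135.] [516. 137. 246.]
[276 170] [ 192.  102. 1885.];[290 175] [664.  56. 129.];[307 175] [665.  -5. 130.];[325 177] [659. -69. 134.];[287 178] [ 192.  102. 1885.];[295 178] [653.  38. 129.];[319 178] [656. -48. 128.];[325 178] [656. -70. 128.];[300 179] [650.  20. 129.];[311 179] [ 192.  102. 1885.];[316 179] [651. -37. 132.];[323 179] [ 192.  102. 1885.];[319 180] [647. -48. 132.];[318 182] [ 192.  102. 1885.];[283 185] [ 192.  102. 1885.];[292 186] [ 192.  102. 1885.];[334 186] [ 192.  102. 1885.];[341 196] [ 192.  102. 1885.];[264 197] [ 192.  102. 1885.];[311 204] [ 192.  102. 1885.];[309 207] [ 192.  102. 1885.];[264 209] [ 192.  102. 1885.];[283 211] [511.  80. 242.];[289 211] [515.  59. 223.];[290 211] [512.  56. 234.];[291 211] [515.  53. 222.];[292 211] [514.  49. 228.];[293 211] [516.  46. 216.];[282 212] [508.  83. 238.];[283 212] [508.  79. 239.];[284 212] [508.  76. 237.];[285 212] [507.  73. 246.];[286 21
[... 7426 characters left out ...]
 167.];[326 231] [460. -71. 157.];[320 232] [460. -53. 132.];[321 232] [460. -56. 135.];[322 232] [458. -59. 144.];[323 232] [457. -61. 152.];[324 232] [455. -64. 163.];[325 232] [456. -68. 161.];[326 232] [456. -71. 160.];[320 233] [457. -53. 129.];[321 233] [455. -56. 142.];[322 233] [454. -58. 148.];[323 233] [453. -61. 155.];[324 233] [453. -64. 160.];[325 233] [452. -67. 164.];[299 234] [ 192.  102. 1885.];[320 234] [453. -53. 128.];[321 234] [452. -56. 135.];[322 234] [451. -59. 145.];[323 234] [450. -62. 150.];[324 234] [448. -64. 167.];[284 242] [ 192.  102. 1885.];[294 242] [ 192.  102. 1885.];[277 245] [ 192.  102. 1885.];[262 249] [ 192.  102. 1885.];[305 249] [ 192.  102. 1885.];
```

View pics/z1.png

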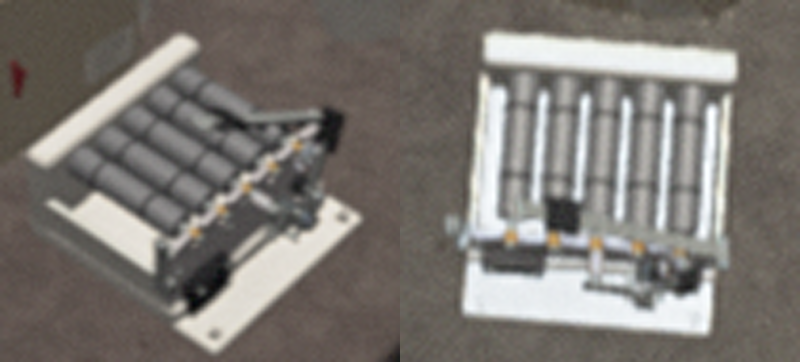

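The enlarged crops show the bar raised, with the black pad at about (283,212) in the top view. The tensioner tab is at about (324,230), on the right in the drive bay. Next I'll fit the pose and check the obstacles.

```bash
python3 - <<'E'
from h import *
b=np.load('top.npz')
u,v=np.meshgrid(np.arange(262,345),np.arange(168,250))
uv=np.c_[u.ravel(),v.ravel()]; w=world(b,uv); w=w[w[:,2]<400]
bar=w[(w[:,2]>145)&(w[:,0]>484)&(w[:,1]<30)]
print('bar x=f(y)',np.polyfit(bar[:,1],bar[:,0],1),'z=f(y)',np.polyfit(bar[:,1],bar[:,2],1))
rc=w[(w[:,2]>100)&(w[:,0]>652)]
r=cv2.minAreaRect(rc[:,:2].astype(np.float32));print('rear',r,np.median(rc[:,2]))
pad=w[(w[:,2]>225)&(w[:,0]>484)];print('pad',cv2.minAreaRect(pad[:,:2].astype(np.float32)),np.median(pad,0))
tab=w[(w[:,2]>140)&(w[:,0]<478)&(w[:,1]<-40)];print('tab',cv2.minAreaRect(tab[:,:2].astype(np.float32)))
# base plate white
im=b['image'].astype(int);m=((im.min(2)>150)).astype(np.uint8);m[:232]=0;m[:,:255]=0;m[:,345:]=0;m[250:]=0
c=max(cv2.findContours(m,0,2)[0],key=cv2.contourArea)
p=cv2.approxPolyDP(c,2,True).reshape(-1,2);print(p.tolist(),world(b,p).round().tolist())
u,v=np.meshgrid(np.arange(340,556),np.arange(90,270)); W=world(b,np.c_[u.ravel(),v.ravel()]);W=W[(W[:,2]<900)&(W[:,2]>60)]
for y in range(-700,-120,40):
    s=W[(abs(W[:,1]-y)<20)&(W[:,0]>330)]
    if len(s): i=s[:,0].argmin();print(y,s[i].round(),s[:,2].max().round())
E
```

```text
bar x=f(y) [5.13978024e-02 4.97506105e+02] z=f(y) [  0.67926103 185.90772472]
rear ((676.4937133789062, 4.1877593994140625), (48.8364372253418, 217.2401580810547), 0.008268095552921295) 118.15958417171805
pad ((499.2507019042969, 60.547767639160156), (26.63081169128418, 44.23271942138672), 6.357611656188965) [501.39060948  65.8562506  231.49045439]
tab ((461.2405090332031, -64.37659454345703), (15.105090141296387, 26.287012100219727), 79.27347564697266)
[[270, 232], [270, 239], [328, 243], [328, 232], [321, 236], [315, 235], [314, 238], [298, 232]] [[474.0, 123.0, 14.0], [450.0, 123.0, -4.0], [438.0, -94.0, 10.0], [480.0, -94.0, 7.0], [464.0, -68.0, 10.0], [457.0, -40.0, 75.0], [455.0, -41.0, 15.0], [466.0, 22.0, 79.0]]
-700 [ 446. -701.  115.] 372.0
-660 [ 463. -680.  122.] 374.0
-620 [ 337. -600.  154.] 374.0
-580 [ 336. -574.  165.] 376.0
-540 [ 342. -559.  128.] 374.0
-500 [ 400. -518.  340.] 437.0
-460 [ 430. -480.  323.] 438.0
-420 [ 464. -436.  329.] 376.0
-380 [ 393. -386.   60.] 374.0
-340 [ 403. -356.   62.] 372.0
-300 [ 410. -315.   62.] 371.0
-260 [ 423. -263.   67.] 113.0
-220 [ 780. -211.   94.] 115.0
-180 [ 780. -196.   69.] 98.0
-140 [ 787. -120.  408.] 422.0
```

The rows are not in the units I measure in: shifts go in shares of 50 cm and turns go in shares of 180 degrees. I convert before sending: 39.5 cm is 0.79, 34.8 cm is 0.696, 49 degrees is 0.2722.

Emit:
{"method": "step_arm", "body": {"series": [[0,0,0.0333,0.048,0.1,0.03,0],[0,0,0.0667,0.1,0.2,0.06,0],[0,0,0.1,0.154,0.3,0.08,0],[0,0,0.1333,0.212,0.4,0.09,0],[0,0,0.1667,0.272,0.5,0.09,0],[0,0,0.2056,0.334,0.6,0.09,0],[0,0,0.2389,0.396,0.696,0.09,0],[0,0,0.2722,0.458,0.79,0.09,0]], "newtons": 30}}

```text
time: 1.1
tcp_pos: [410.0, -96.2, 271.7]
orientation: [[0.353, 0.935, 0.0], [0.935, -0.353, -0.0], [-0.0, 0.0, -1.0]]
wrist_force: [1.1, -1.5, 0.8]
opening: 16.5
grasp_force: 0.0
```

In the tool's units: 14.3 cm is 0.286, 9.6 cm is 0.192, 17.7 degrees is 0.0983.

Emit:
{"method": "step_arm", "body": {"series": [[0,0,0.0333,0.06,0.096,0,0],[0,0,0.0667,0.12,0.192,0,0],[0,0,0.0983,0.18,0.286,0,0],[0,0,0.0983,0.18,0.286,0,0],[0,0,0.0983,0.18,0.286,0,0]]}}

```text
time: 1.72
tcp_pos: [499.0, 44.9, 271.2]
orientation: [[0.056, 0.998, -0.001], [0.998, -0.056, -0.0], [-0.0, -0.001, -1.0]]
wrist_force: [-0.3, -0.5, -0.2]
opening: 0.1
grasp_force: 0.0
```

```bash
python3 - <<'E'
from h import *
s=arm.read_state();print(s['time'],s['tcp_pos'],s['orientation'].round(3),s['wrist_force'],s['opening'])
d=cap('wrist');save(d,'w1.png')
t=cap('top');u,v=np.meshgrid(np.arange(280,345),np.arange(205,245))
print(d['origin'])
E
```

```text
1.725 [498.96767675  44.88352503 271.21965095] [[ 0.056  0.998 -0.001]
 [ 0.998 -0.056 -0.   ]
 [-0.    -0.001 -1.   ]] [-0.32365744 -0.48887187 -0.2253372 ] 0.1428489066079312
[503.44637393 127.98604062 429.35114254]
```

View pics/w1.png

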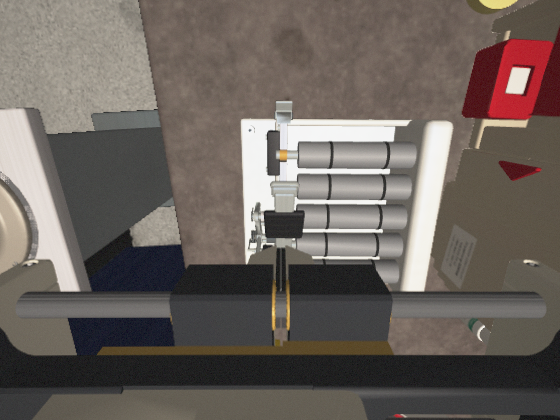

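The wrist view shows the pad at about (284,223), the catch at about (284,112) and the shut fingers at (281,270). I'll measure the pad and catch from here.

```bash
python3 - <<'E'
from h import *
d=np.load('wrist.npz')
print('pad plane',plane(d,[[284,223]],217),'depth',world(d,[[284,223],[270,223],[298,223],[284,200],[284,190],[284,112],[284,105]]).round(1))
print('rear posts',world(d,[[250,130],[400,124],[243,240]]).round(1))
E
```

```text
pad plane [[501.49644801  50.28737734 217.        ]] depth [[501.6  52.6 223.3]
 [491.   52.9 222.5]
 [512.1  51.6 222.3]
 [502.5  73.8 235.4]
 [502.9  81.8 239.3]
 [506.6 132.6 129.4]
 [506.8 138.8 135.3]]
rear posts [[ 4.618e+02  1.142e+02  2.990e+01]
 [ 6.422e+02  1.126e+02  7.050e+01]
 [ 4.329e+02 -5.440e+01 -3.000e-01]]
```

In the tool's units: -13.8 cm is -0.276, -13.3 cm is -0.266.

Emit:
{"method": "step_arm", "body": {"series": [[0,0,0,0.004,0.01,-0.08,0],[0,0,0,0.006,0.016,-0.11,0],[0,0,0,0.006,0.022,-0.136,0],[0,0,0,0.006,0.04,-0.166,0],[0,0,0,0.007,0.052,-0.198,0],[0,0,0,0.008,0.064,-0.232,0],[0,0,0,0.008,0.07,-0.266,0],[0,0,0,0.008,0.072,-0.276,0]]}}

```text
time: 2.82
tcp_pos: [503.0, 81.4, 132.9]
orientation: [[0.055, 0.998, -0.001], [0.998, -0.055, 0.0], [-0.0, -0.001, -1.0]]
wrist_force: [-0.2, 0.7, 0.4]
opening: 0.5
grasp_force: 0.2
```

In the tool's units: -0.8 cm is -0.016, -0.6 cm is -0.012.

Emit:
{"method": "step_arm", "body": {"series": [[0,0,0,0,0,-0.004,0],[0,0,0,0,0,-0.008,0],[0,0,0,0,0.001,-0.012,0],[0,0,0,0,0.001,-0.016,0],[0,0,0,0,0.001,-0.016,0]]}}

```text
time: 3.45
tcp_pos: [503.9, 81.4, 126.8]
orientation: [[0.056, 0.998, 0.002], [0.998, -0.056, -0.0], [0.0, 0.002, -1.0]]
wrist_force: [-2.2, 0.1, 5.6]
opening: 0.3
grasp_force: 2.9
```

In the tool's units: -0.5 cm is -0.01, -0.4 cm is -0.008.

Emit:
{"method": "step_arm", "body": {"series": [[0,0,0,0,0,-0.004,0],[0,0,0,0,0,-0.008,0],[0,0,0,0,0,-0.01,0],[0,0,0,0,0,-0.01,0]]}}

```text
time: 3.95
tcp_pos: [503.6, 81.3, 121.1]
orientation: [[0.056, 0.998, 0.001], [0.998, -0.056, -0.0], [-0.0, 0.001, -1.0]]
wrist_force: [-1.2, -0.4, 5.3]
opening: 0.2
grasp_force: 2.4
```

In the tool's units: -0.3 cm is -0.006, -0.15 cm is -0.003.

Emit:
{"method": "step_arm", "body": {"series": [[0,0,0,0,0,-0.003,0],[0,0,0,0,0,-0.006,0],[0,0,0,0,0,-0.006,0]]}}

```text
time: 4.32
tcp_pos: [503.8, 81.4, 120.6]
orientation: [[0.056, 0.998, 0.002], [0.998, -0.056, -0.0], [-0.0, 0.002, -1.0]]
wrist_force: [-7.3, -0.2, 25.8]
opening: 0.5
grasp_force: 12.6
```

Emit:
{"method": "step_arm", "body": {"series": [[0,0,0,0,0,0.1,0],[0,0,0,-0.01,-0.05,0.21,0],[0,0,0,-0.04,-0.16,0.24,0],[0,0,0,-0.07,-0.28,0.24,0],[0,0,0,-0.082,-0.364,0.24,0],[0,0,0,-0.082,-0.364,0.24,0],[0,0,0,-0.082,-0.364,0.24,0]]}}

```text
time: 5.2
tcp_pos: [462.4, -100.2, 237.5]
orientation: [[0.056, 0.998, -0.0], [0.998, -0.056, 0.001], [0.0, -0.0, -1.0]]
wrist_force: [0.9, 0.1, -0.1]
opening: 0.8
grasp_force: 0.0
```

```bash
python3 - <<'E'
from h import *
s=arm.read_state();print(s['time'],s['tcp_pos'],s['wrist_force'])
d=cap('wrist');A=cv2.resize(d['image'][60:300,150:430],(700,600),interpolation=cv2.INTER_CUBIC);cv2.imwrite('pics/w2.png',A[:,:,::-1])
E
```

```text
5.2 [ 462.41633383 -100.24070365  237.53451984] [ 0.85892462  0.07260172 -0.07412118]
```

View pics/w2.png

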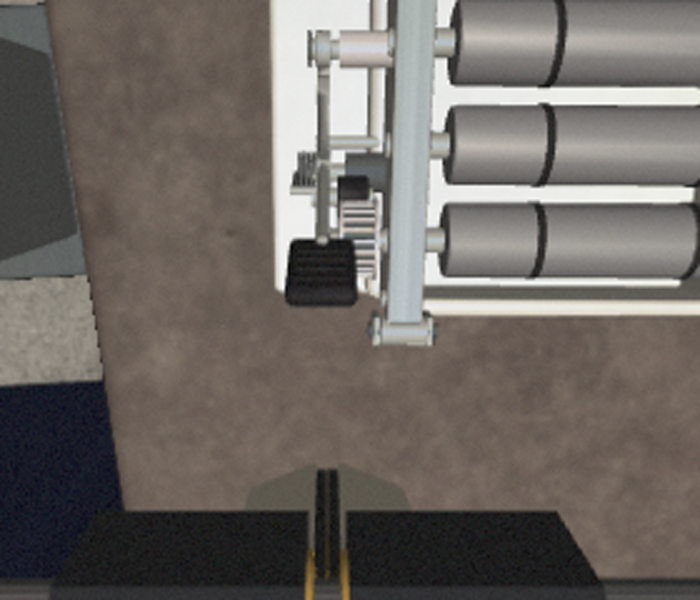

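The bar now lies along the plate at crop column 405. The tab is at crop (321,270), straight ahead of the fingers at (327,500).

```bash
python3 - <<'E'
from h import *
d=np.load('wrist.npz')
print('tab L,mid,R,low',world(d,[[267,168],[278,168],[289,168],[278,178]]).round(1))
print('bar',world(d,[[314,70],[313,100],[313,130],[312,165]]).round(1))
s=cap('scene')
w=world(d,[[u,v] for v in range(0,60,8) for u in(314,)]);print(w.round(0))
for v in range(180,215,3):
  print(v,[int(x) for x in world(s,[[u,v] for u in range(285,330,4)])[:,2]])
A=cv2.resize(s['image'][160:255,230:350],(760,600),interpolation=cv2.INTER_CUBIC);cv2.imwrite('pics/s2.png',A[:,:,::-1])
E
```

```text
tab L,mid,R,low [[453.2 -56.4 154. ]
 [462.3 -57.1 152.5]
 [471.4 -57.6 152.4]
 [462.  -63.3 163.5]]
bar [[497.6  20.  117.8]
 [496.   -4.2 119.5]
 [495.6 -29.8 117.9]
 [493.8 -61.4 119.8]]
[[498.  70. 122.]
 [498.  65. 119.]
 [498.  60. 120.]
 [498.  54. 120.]
 [498.  48. 119.]
 [498.  43. 118.]
 [498.  36. 120.]
 [498.  31. 118.]]
180 [114, 111, 0, 0, 1, 5, 0, 0, 3, 2, 3, 3]
183 [101, 106, 111, 112, 2, 3, 6, -1, 164, 0, 0, 6]
186 [116, 102, 111, 113, 114, -2, 2, 118, 153, 1, 1, 0]
189 [116, 117, 94, 111, 108, 115, 123, 109, 144, -2, -1, 4]
192 [107, 110, 112, 105, 104, 117, 115, 126, 140, 3, 0, 8]
195 [116, 104, 115, 113, 120, 120, 109, 116, 125, 2, -1, -4]
198 [117, 109, 101, 122, 114, 97, 100, 115, 1, -2, 0, 3]
201 [109, 110, 117, 120, 97, 75, 83, 95, 1341, 1, -1, 1]
204 [111, 106, 1341, 100, 84, 58, 82, 80, 0, 0, 3, 1]
207 [104, 116, 106, 104, 62, 59, 45, 46, 13, -4, 3, 0]
210 [121, 106, 87, 69, 101, 85, 54, 67, 15, 28, -1, -2]
213 [119, 94, 72, 56, 88, 74, 50, 47, 22, 18, 0, 3]
```

View pics/s2.png

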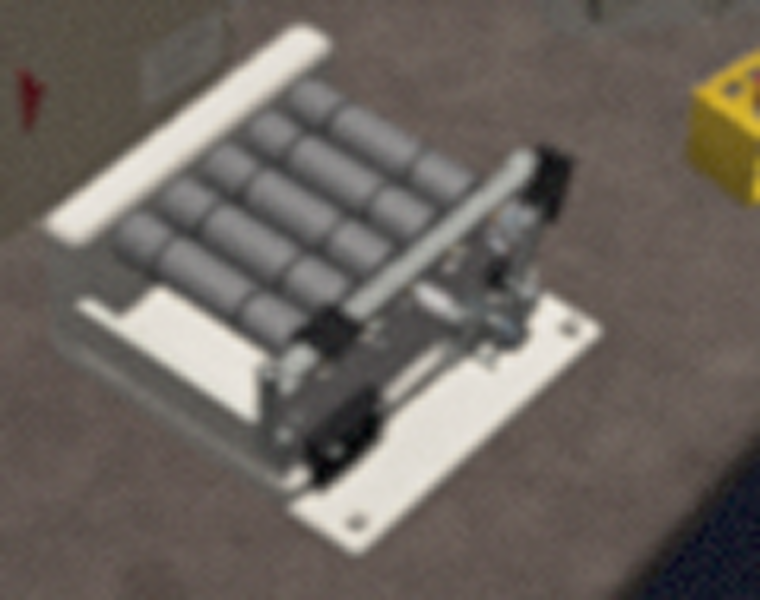

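Now I'll descend beside the tab and push.

Emit:
{"method": "step_arm", "body": {"series": [[0,0,0,-0.002,0,-0.1,0],[0,0,0,-0.002,0,-0.198,0],[0,0,0,-0.002,0.01,-0.198,0],[0,0,0,0,0.03,-0.198,0],[0,0,0,0.002,0.05,-0.198,0],[0,0,0,0.002,0.07,-0.198,0]]}}

```text
time: 6.05
tcp_pos: [465.6, -66.3, 141.4]
orientation: [[0.055, 0.998, 0.006], [0.998, -0.055, -0.004], [-0.004, 0.006, -1.0]]
wrist_force: [0.1, -5.9, 4.3]
opening: 0.6
grasp_force: 2.9
```

In the tool's units: 3.8 cm is 0.076, 3.5 cm is 0.07.

Emit:
{"method": "step_arm", "body": {"series": [[0,0,0,0,0.012,0,0],[0,0,0,0.002,0.024,0,0],[0,0,0,0.002,0.036,0,0],[0,0,0,0.002,0.048,0,0],[0,0,0,0.004,0.06,0,0],[0,0,0,0.004,0.07,0,0],[0,0,0,0.004,0.076,0,0],[0,0,0,0.004,0.076,0,0]]}}

```text
time: 7.05
tcp_pos: [467.5, -28.7, 140.9]
orientation: [[0.055, 0.998, 0.006], [0.998, -0.055, -0.004], [-0.004, 0.006, -1.0]]
wrist_force: [1.6, -8.6, 0.2]
opening: 0.3
grasp_force: 4.0
```

```bash
python3 - <<'E'
from h import *
s=arm.read_state();print(s['q'],s['effort'].round(2),s['tcp_pos'],s['wrist_force'],s['torque'])
d=cap('scene');w=cap('wrist')
A=cv2.resize(d['image'][100:310,220:500],(800,600),interpolation=cv2.INTER_CUBIC);cv2.imwrite('pics/s3.png',A[:,:,::-1])
E
```

```text
[-0.22327481  0.33096651  1.80513708 -0.00315688  0.99870372 -0.16680501] [  4.07 -38.77 -18.83   2.14   1.13   0.  ] [467.54159552 -28.68127285 140.94725625] [ 1.64977007 -8.58993828  0.24903775] [-1.48769002 -0.36952073 -0.01759656]
```

View pics/s3.png

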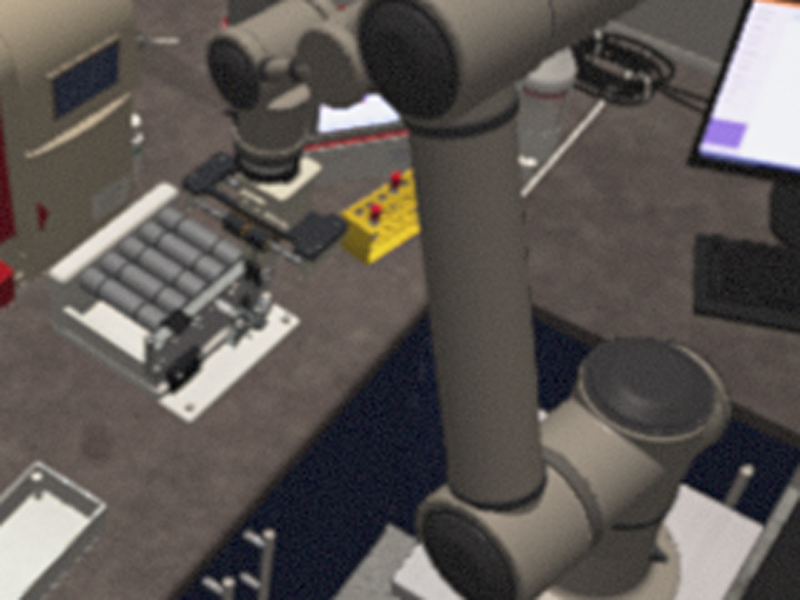

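In the tool's units: 0.8 cm is 0.016, 0.6 cm is 0.012.

Emit:
{"method": "step_arm", "body": {"series": [[0,0,0,0,0.006,0,0],[0,0,0,0,0.012,0,0],[0,0,0,0,0.016,0,0],[0,0,0,0,0.016,0,0]]}}

```text
time: 7.65
tcp_pos: [467.3, -20.9, 140.6]
orientation: [[0.055, 0.998, 0.005], [0.998, -0.055, -0.004], [-0.004, 0.006, -1.0]]
wrist_force: [2.5, -9.4, -1.8]
opening: 0.4
grasp_force: 4.2
```

In the tool's units: 0.3 cm is 0.006, 0.15 cm is 0.003.

Emit:
{"method": "step_arm", "body": {"series": [[0,0,0,0,0.003,0,0],[0,0,0,0,0.006,0,0],[0,0,0,0,0.006,0,0]]}}

```text
time: 8.02
tcp_pos: [467.2, -18.0, 140.6]
orientation: [[0.055, 0.998, 0.005], [0.998, -0.055, -0.004], [-0.004, 0.005, -1.0]]
wrist_force: [1.3, -9.0, -2.7]
opening: 0.1
grasp_force: 4.3
```

Not at the stop yet, so I'll continue in small steps.

In the tool's units: 0.3 cm is 0.006, 0.15 cm is 0.003.

Emit:
{"method": "step_arm", "body": {"series": [[0,0,0,0,0.003,0,0],[0,0,0,0,0.006,0,0],[0,0,0,0,0.006,0,0]]}}

```text
time: 8.4
tcp_pos: [467.1, -15.3, 140.5]
orientation: [[0.055, 0.998, 0.005], [0.998, -0.055, -0.005], [-0.005, 0.005, -1.0]]
wrist_force: [1.9, -11.2, -2.4]
opening: 0.3
grasp_force: 4.9
```

```bash
python3 - <<'E'
from h import *
s=arm.read_state();print(s['tcp_pos'],s['wrist_force'])
d=cap('wrist');A=cv2.resize(d['image'][90:310,170:430],(709,600),interpolation=cv2.INTER_CUBIC);cv2.imwrite('pics/w3.png',A[:,:,::-1])
E
```

```text
[467.09664683 -15.28266986 140.54116705] [  1.85477075 -11.24031033  -2.36347063]
```

View pics/w3.png

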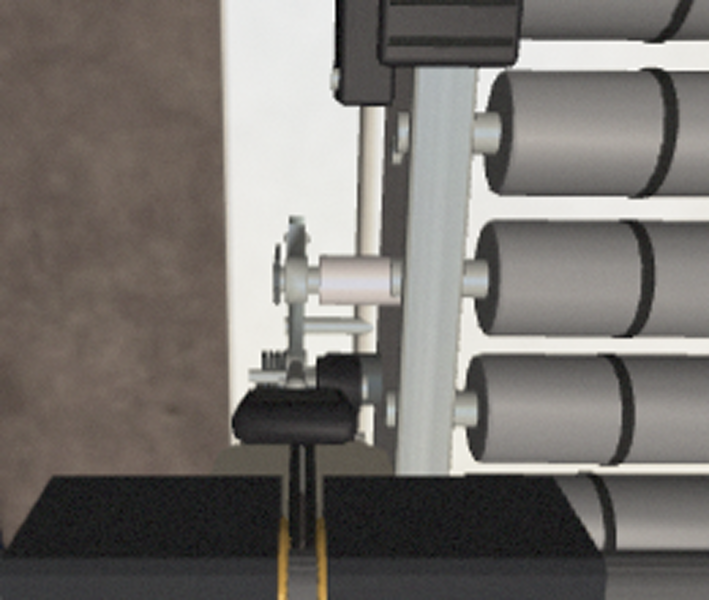

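The fingers sit centrally behind the tab at crop (295,415). I'll push on until the force rises at the stop.

In the tool's units: 0.2 cm is 0.004, 0.1 cm is 0.002.

Emit:
{"method": "step_arm", "body": {"series": [[0,0,0,0,0.002,0,0],[0,0,0,0,0.004,0,0],[0,0,0,0,0.004,0,0]]}}

```text
time: 8.82
tcp_pos: [467.2, -14.8, 140.5]
orientation: [[0.054, 0.999, 0.005], [0.998, -0.054, -0.008], [-0.007, 0.005, -1.0]]
wrist_force: [1.7, -18.4, -4.0]
opening: 0.1
grasp_force: 8.2
```

In the tool's units: 0.2 cm is 0.004, 0.1 cm is 0.002.

Emit:
{"method": "step_arm", "body": {"series": [[0,0,0,0,0.002,0,0],[0,0,0,0,0.004,0,0],[0,0,0,0,0.004,0,0]]}}

```text
time: 9.2
tcp_pos: [467.2, -14.4, 140.5]
orientation: [[0.054, 0.999, 0.005], [0.998, -0.054, -0.01], [-0.01, 0.005, -1.0]]
wrist_force: [0.6, -26.7, -5.4]
opening: 0.5
grasp_force: 11.7
```

In the tool's units: -0.1 cm is -0.002.

Emit:
{"method": "step_arm", "body": {"series": [[0,0,0,0,-0.002,0,0],[0,0,0,0,-0.002,0,0]]}}

```text
time: 9.45
tcp_pos: [467.2, -14.6, 140.5]
orientation: [[0.054, 0.999, 0.005], [0.998, -0.054, -0.009], [-0.009, 0.005, -1.0]]
wrist_force: [0.6, -21.9, -4.7]
opening: 0.3
grasp_force: 9.8
```

```bash
python3 - <<'E'
from h import *
d=cap('wrist')
# tab crop scale 2.727
f=lambda x,y:[170+x/2.727,90+y/2.727]
print(world(d,[f(270,400),f(300,398),f(270,420),f(300,420),f(330,420)]).round(1))
print('bar',world(d,[f(440,100),f(430,400),f(450,30)]).round(1))
u=np.arange(290,345,6);
for v in range(0,100,6): print(v,world(d,[[x,v] for x in u])[:,1:].round().astype(int)[4].tolist(),end=' ')
im=d['image'];
s=arm.read_state();print(s['time'],s['tcp_pos'],s['wrist_force'])
E
```

```text
[[461.9   9.2 155.6]
 [467.6   6.5 149.2]
 [462.1   7.9 162.2]
 [467.6   7.7 162.3]
 [473.2   7.3 162.1]]
bar [[500.9  61.4 119.1]
 [498.4  -8.3 119.7]
 [502.9  75.4 119.6]]
0 [162, 0] 6 [135, 77] 12 [131, 79] 18 [128, 78] 24 [126, 73] 30 [139, 1] 36 [135, 0] 42 [123, 34] 48 [118, 37] 54 [100, 121] 60 [97, 123] 66 [94, 121] 72 [91, 121] 78 [88, 121] 84 [85, 121] 90 [82, 121] 96 [79, 120] 9.5 [467.16039336 -14.60062587 140.48143558] [ -0.09094081 -22.25256706  -5.221271  ]
```

```bash
python3 -c "
from station import arm
print(arm.job_done())"
```

```text
the job is handed in; nothing more can be done
None
```

The keeper bar is pressed shut and stayed flat when released. The tensioner arm is at its stop, and the fingers are holding it there with about 22 N. I handed the job in at 9.5 s, and the end cover, screwdriver, tube rack and timer were not touched.

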